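# Hang the second glaze-sample carrier from the upper hanger

## Task

Pick up the loose sample carrier by its red grip, pass its hook through the frame of the hanger on the stand, and ease it down until the hook snaps past the two spring balls and sits home on the brass saddle. Do this by feel and gently, since the hanger's height is not given and it must not be pulled hard; then let go and leave the carrier hanging plumb and still, with the jars, bowl and test tile undisturbed.

Things in the scene. Friction and masses are not known exactly. Their poses are not given: they have to be found in the camera images.
- stand: fixed stand: dark foot plate 130x140x14 mm, upright rod (15 mm thick, 300 mm tall, 120 mm to the origin's +x), and clamped on it by a blue collar a level 12 mm arm reaching to -x, its tip 7 mm past the origin. Origin on the bench below the arm's hanging pin, z up. The clamp height varies and is not given: arm centre line 253 to 283 mm above the bench; all that hangs on it shifts along
- pin_mid (a point): mark fixed to the stand, 268 mm above its origin: the arm's centre line if clamped in mid-range (true height up to 15 mm more or less). The upper hanger, an aluminium frame 9 mm thick in x, hangs plumb from it in the stand's y-z plane and swings freely about y. Its window is 58 mm wide in y, its top edge 27 mm below the arm's centre line. Coloured chips outside it, out to 71 mm either side in y
- saddle_mid (a point): mark fixed to the stand, 168 mm above its origin: centre of the free brass saddle if the arm is in mid-range (really up to 15 mm higher or lower; feel for it). The saddle is an 8 mm bar along y, 100 mm below the arm's centre line, at the bottom of the window. The hook's 8 mm bar is home, at a hard stop, with its centre 5 mm above the free saddle's centre; more than 18 N on the hanger is too much
- balls_mid (a point): mark fixed to the stand, 12.5 mm above saddle_mid, so as uncertain in height: two sprung steel balls, 12 mm thick, one from either side in y, 3 mm apart, bar the way down to the saddle. A hook bar coming down first touches them with its centre 6.6 mm above theirs, must push them apart with 6 to 8 N (more than the carrier's weight), and they then spring back over it
- saddle (a joint): how far the brass saddle has been pressed down on its soft spring (0.2 N at first, 0.5 N per mm): 0 m free, 0.003 m fully down; the weight of a seated carrier presses it fully down
- carrier: the loose second item, 0.22 to 0.34 kg, upright on the bench: aluminium tray 110x100 mm with tiles, 45 mm high; an 8 mm stem rises 30 mm in front (-x) of the origin to a red grip 270 mm high. Origin at the tray's underside right below the hook's top, z up; centre of mass about there too, so it hangs about plumb. The hook points back (+x) from the stem
- hook_top (a point): highest point of the carrier's hook, at its bar's centre, 135 mm above the carrier's origin; this part must end on the saddle. The hook is an 8 mm round bar in the carrier's x-z plane: from the stem (30 mm in front) back over this point, then down at x = 18 mm, its tip's lowest point 16 mm below this one. It enters the frame along +x, above the balls, then goes down
- carrier_grip (a point): centre of the carrier's red grip, a block 16 x 22 x 36 mm (x, y, z), 252 mm above the tray's underside and 30 mm in front of the carrier's origin; grasp it from above across its 22 mm (the carrier's y); same axes as the carrier. Carry the tray clear of the blue bench vice, 92 mm high, fixed at the bench's front edge around x = 0.30, y = 0.08 and reaching to x = 0.36
- glaze_jar_blue: bystander: blue glaze jar with white lid, 56 mm wide, 68 mm high; origin at its underside
- glaze_jar_cream: bystander: cream glaze jar with white lid, 56 mm wide, 68 mm high; origin at its underside
- test_tile: bystander: small beige L-shaped test tile, 34 x 46 x 50 mm; origin at its underside
- black_bowl: bystander: small black bowl, 69 mm wide, 38 mm high; origin at its underside

How it is judged:
By the outcome, as a careful person would: the job done as asked, in the order asked, and still so for the second after the job is handed in, with the robot touching nothing.
It also fails if it takes over 64 s, if anything falls off the work surface, if the arm or the gripper's body presses on something with over 40 N, if the wrist force passes 120 N, or if a joint passes its speed limit or range.

## Robot

A 6-joint arm with a two-finger parallel gripper is mounted at the origin on a cart in front of the work surface, level with it; the furniture and walls round the work are solid. World frame = base frame: x ahead of the robot, y to its left, z up, the work surface at z = 0. Lengths are in m, angles in rad, forces in N, time in s.
With the tool pointing down it reaches from about 0.325 to 0.775 m from the base axis. Payload 5.5 kg.
Tool frame: the origin (TCP) lies midway between the tips of the shut fingers; the grasp point (between the pads) lies 19 mm behind it; z points along the fingers, y is the line along which they close (so a half turn about z gives the same grasp; the last joint's range is limited). The gripper opens to 85 mm and grips with 20 to 120 N. Pads are 22 mm wide; open, the fingers measure 114 mm over their backs; the gripper's body (76 mm by 85 mm) begins 54 mm behind the grasp point. The pads swing forward as they close: fully open they stand 13 mm farther back than shut.
Start: joints at [1.164, 0.091, 1.231, -0, 1.82, -0.057], TCP at [0.206, 0.564, 0.231] pointing down, gripper open.
Joint ranges: [-2.87, 2.87], [-0.86, 2.18], [0.17, 2.46], [-1.51, 4.65], [0.06, 2.69], [-2.65, 2.65]. Speed limits (rad/s): [2.57, 2.57, 3.01, 3.14, 3.14, 3.14].

## Interface

Orientations are given as a 3x3 rotation matrix whose columns are the frame's x, y, z axes.
In Python, from workcell import r gives the robot as it stands.
- The arm moves only by the tool apply_moves, never from a script. Its argument "steps" is a list that holds one entry, the list of rows, each a list of 6 numbers: the shift along the world's x, y, z in units of 30 mm (1.0 is 30 mm), then the turn, a rotation vector about the world's x, y, z in units of 5 degrees (1.0 is 5 degrees). A call has 1 to 20 rows; each row shifts and turns the commanded pose from where the row before left it; what a row does not reach is not made up. A row lasts 1/12 s, in which the tool goes at most 41.7 mm and 7.16 degrees, less where a joint would pass 70% of its speed; a pose out of reach is approached as far as the arm can. A call is refused whole if a number of a shift passes 1 or a number of a turn 1, either way. A call with a gripper value outside its range is refused whole. "fingers" is the opening in per cent of the stroke, from 0 (shut) to 100 (fully open), set as the call begins (left out, the last holds). The fingers move at their own pace and stop on an object; "newtons" is the grip in N (left out, the last holds). Time passes only in rows, so rows that do not move let the fingers close. It gives the time, the measured TCP pose, the force, the opening and the grip force at its end, in the units of the state.
- r.read_state(): the state, without advancing time (a new reading comes with each control period).
- r.read_camera(name): name is "scene" or "side" or "wrist"; returns the picture (480x640x3 uint8, red, green, blue); there is no depth.
- r.camera_info(name): a dict with "fx", "fy", "cx", "cy" (pixels), "view" (4x4, takes a point from world to camera coordinates); the wrist camera has in their place "T_tool_cam" (4x4, takes a point from camera to tool coordinates, whose origin is the TCP and whose axes are the flange's). Camera axes: x right, y down, z forward; pixel columns grow to the right and rows downward; lengths in m; the calibration is good to about 2 mm. A picture is of the moment at which its call begins: read the wrist's pose just before it. camera_info takes no time and is no camera call.
- r.sign_off(): hands the job in; it is judged then, once.
The state is a dict: "clock": time; "joint_pos": joint angles; "dq": joint speeds; "joint_torque": joint torques, N m; "ee_pos": TCP position; "eef_rot": TCP orientation; "contact_force": force on the tool from outside, world axes, zero at the start; "ft_torque": the same for the moment, N m; "width": finger opening in m; "finger_force": force on a finger pad.
Only numpy, scipy, OpenCV 4.12 (cv2) and the standard library are available. Lean on these libraries where they do the work, as an engineer would, in place of code of your own. Each camera call takes 0.05 s, during which the arm holds its last target. There are 200 camera calls.

## Working session

There is one attempt and no reset: what is moved stays moved. The work goes in short steps, Python scripts to look and compute and a tool call to move; the robot and the scene stay as the last step left them, time stands still between calls to the robot, and variables do not carry over. Pictures are saved under pics/ and viewed, at most 10 in all, crops included, and the job is handed in when it is done.

Besides the shell and the picture viewer there is one more tool, called after ">>>" as name(argument=value, ...), one argument or row to a line, values as JSON. apply_moves: Moves the arm, as the interface text tells. Its arguments: {"type":"object","properties":{"steps":{"type":"array","items":{"type":"array","items":{"type":"array","items":{"type":"number"}}}},"fingers":{"type":"number"},"newtons":{"type":"number"}},"required":["steps"]}

```bash
mkdir -p pics
cat > h.py <<'E'
import numpy as np, cv2
from workcell import r
def save(n,f):
    im=r.read_camera(n); cv2.imwrite('pics/'+f,im[:,:,::-1]); return im
def ray(n,u,v,st=None):
    c=r.camera_info(n)
    d=np.array([(u-c['cx'])/c['fx'],(v-c['cy'])/c['fy'],1.])
    if n=='wrist':
        T=np.eye(4);T[:3,:3]=st['eef_rot'];T[:3,3]=st['ee_pos'];M=T@np.array(c['T_tool_cam'])
    else: M=np.linalg.inv(np.array(c['view']))
    d=M[:3,:3]@d; return M[:3,3],d/np.linalg.norm(d)
def plane(n,u,v,z,st=None):
    o,d=ray(n,u,v,st); return o+d*(z-o[2])/d[2]
def tri(a,b):
    # least squares of two rays
    A=np.zeros((3,3));B=np.zeros(3)
    for o,d in (a,b):
        P=np.eye(3)-np.outer(d,d);A+=P;B+=P@o
    p=np.linalg.solve(A,B)
    return p,[np.linalg.norm((np.eye(3)-np.outer(d,d))@(p-o)) for o,d in (a,b)]
def proj(n,p):
    c=r.camera_info(n);q=np.array(c['view'])@np.append(p,1);return c['fx']*q[0]/q[2]+c['cx'],c['fy']*q[1]/q[2]+c['cy']
E
python3 - <<'E'
from h import *
save('scene','s1.png');save('side','d1.png')
for n in('scene','side'):
    c=r.camera_info(n);print(n,c['fx'],np.linalg.inv(np.array(c['view'])).round(3))
print(r.camera_info('wrist'))
s=r.read_state();print(s)
E
```

```text
scene 488.66784991286164 [[ 4.770e-01 -6.390e-01  6.030e-01 -1.660e-01]
 [-8.790e-01 -3.460e-01  3.290e-01 -4.380e-01]
 [-1.000e-03 -6.870e-01 -7.270e-01  1.048e+00]
 [ 0.000e+00  0.000e+00  0.000e+00  1.000e+00]]
side 493.43926489066854 [[ 0.889 -0.247  0.386  0.061]
 [-0.459 -0.49   0.741 -0.998]
 [ 0.006 -0.836 -0.549  0.854]
 [ 0.     0.     0.     1.   ]]
{'fx': 356.5343181699787, 'fy': 356.5343181699787, 'cx': 321.2873010391221, 'cy': 241.6658161756836, 'T_tool_cam': array([[ 5.40961675e-04, -9.49655064e-01, -3.13296929e-01,
         7.99725772e-02],
       [ 9.99999720e-01,  3.51768329e-04,  6.60405288e-04,
         1.03525745e-03],
       [-5.16949289e-04, -3.13297199e-01,  9.49654989e-01,
        -1.43667974e-01],
       [ 0.00000000e+00,  0.00000000e+00,  0.00000000e+00,
         1.00000000e+00]])}
{'clock': 0.1, 'joint_pos': array([ 1.16429162e+00,  9.17694453e-02,  1.23179855e+00,  6.95860987e-06,
        1.81981279e+00, -5.67245192e-02]), 'dq': array([ 0.00193345, -0.00045436, -0.0041259 , -0.00096932, -0.00076744,
        0.00098232]), 'joint_torque': array([ 2.19330264e-03, -4.60218716e+01, -4.19214928e+01, -1.38777973e-04,
        1.07341551e-02, -1.11307537e-05]), 'ee_pos': array([0.20552213, 0.56341777, 0.23025372]), 'eef_rot': array([[-9.39448612e-01,  3.42689067e-01, -7.13226690e-04],
       [ 3.42689792e-01,  9.39447187e-01, -1.63975385e-03],
       [ 1.08113090e-04, -1.78487999e-03, -9.99998401e-01]]), 'contact_force': array([ 0.1232975 ,  0.72296961, -0.23737186]), 'ft_torque': array([0.01225366, 0.03674416, 0.0250968 ]), 'finger_force': 0.0, 'width': 0.08517612515302043}
```

View pics/s1.png

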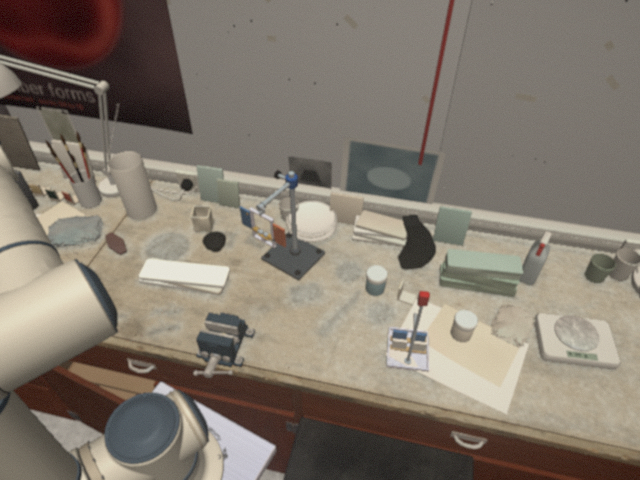

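View pics/d1.png

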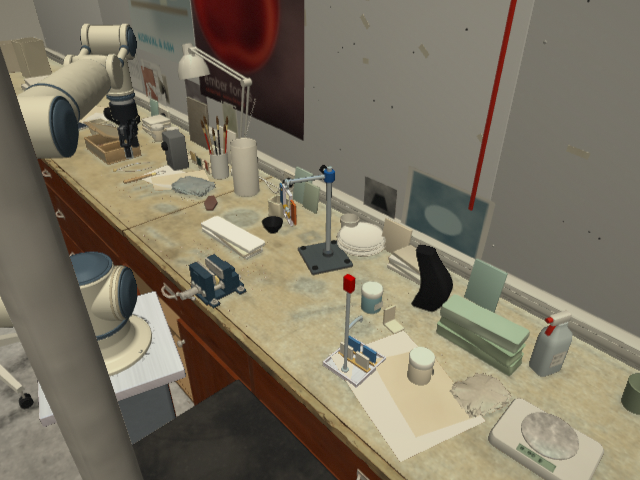

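The scene view shows the stand foot at about (293,257), its blue collar at (291,180), and the carrier's red grip at (424,298) with its tray at (407,350). The side view shows the collar at (328,174), the grip at (349,283) and the tray at (353,362). I'll zoom in with a montage.

```bash
python3 - <<'E'
import cv2,numpy as np
s=cv2.imread('pics/s1.png');d=cv2.imread('pics/d1.png')
def c(im,u,v,w,h): return cv2.resize(im[v:v+h,u:u+w],(400,300),interpolation=cv2.INTER_CUBIC)
a=np.vstack([np.hstack([c(s,225,165,133,100),c(s,360,285,133,100)]),np.hstack([c(d,240,155,133,100),c(d,300,270,160,120)])])
cv2.imwrite('pics/m1.png',a)
E
python3 - <<'E'
from h import *
s=cv2.imread('pics/s1.png');d=cv2.imread('pics/d1.png')
def red(im,x0,y0,x1,y1):
    b,g,r_=[im[:,:,i].astype(int) for i in range(3)]
    m=((r_>120)&(g<70)&(b<70)).astype(np.uint8)
    m[:y0]=0;m[y1:]=0;m[:,:x0]=0;m[:,x1:]=0
    y,x=np.nonzero(m);return x.mean(),y.mean(),x.min(),x.max(),y.min(),y.max()
a=red(s,400,280,440,320);b=red(d,330,265,370,300);print(a,b)
print(tri(ray('scene',(a[2]+a[3])/2,(a[4]+a[5])/2),ray('side',(b[2]+b[3])/2,(b[4]+b[5])/2)))
E
```

```text
(np.float64(423.6818181818182), np.float64(295.04545454545456), np.int64(419), np.int64(428), np.int64(292), np.int64(298)) (np.float64(349.21311475409834), np.float64(278.73770491803276), np.int64(344), np.int64(354), np.int64(274), np.int64(291))
(array([ 0.47556377, -0.33143327,  0.25274713]), [np.float64(0.003112882925079517), np.float64(0.0031128829250794336)])
```

View pics/m1.png

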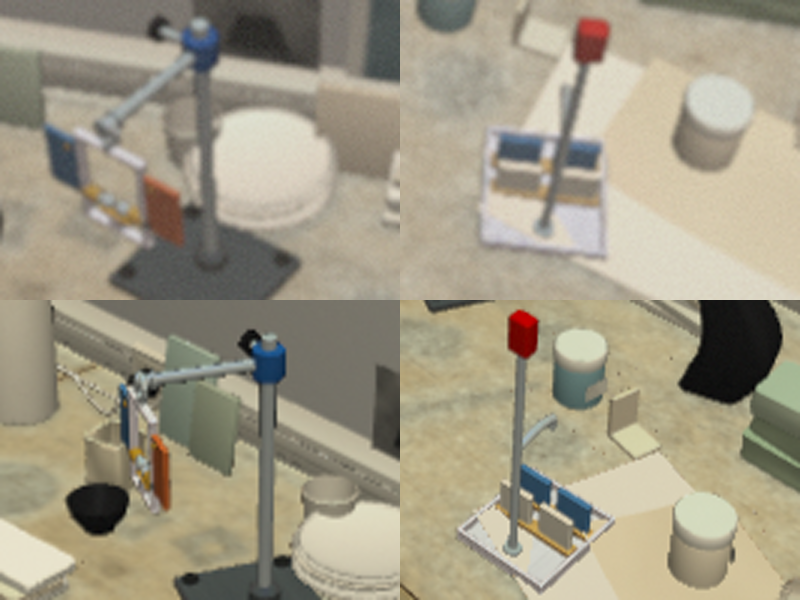

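The zoom shows the frame with blue and orange chips, the gold saddle, the arm tip, and the tray corners with the hook pointing away from the robot. I'll triangulate these points from my zoomed pixel readings.

Run:
```python
from h import *
S=lambda u,v:ray('scene',225+u/3.0075,165+v/3)
S2=lambda u,v:(360+(u-400)/3.0075,285+v/3)
D=lambda u,v:ray('side',240+u/3.0075,155+(v-300)/3)
D2=lambda u,v:(300+(u-400)/2.5,270+(v-300)/2.5)
for n,a,b in [('armtip',(105,128),(143,383)),('collar',(200,45),(268,362)),('rodbot',(211,262),(265,597)),
 ('blueTL',(45,125),(120,385)),('orangeBR',(183,244),(171,510)),('orangeTR',(185,190),(170,440)),('saddle',(115,205),(140,465)),('blueBL',(52,172),(122,432))]:
    p,e=tri(S(*a),D(*b));print(n,p.round(4),np.round(e,4)[0])
for a in[(488,128),(605,130),(605,255),(480,243)]: print('S tray',plane('scene',*S2(*a),0.008).round(4))
for a in[(460,535),(550,588),(613,522),(525,466)]: print('D tray',plane('side',*D2(*a),0.008).round(4))
print('stem bot',plane('scene',*S2(545,232),.005),plane('side',*D2(513,550),.005))
print('hookend',tri(ray('scene',*S2(566,88)),ray('side',*D2(550,423))))
```

```text
armtip [0.5333 0.1025 0.2663] 0.0008
collar [0.6518 0.0855 0.2707] 0.0013
rodbot [0.6501 0.084  0.0094] 0.0015
blueTL [0.5395 0.1695 0.2345] 0.0005
orangeBR [0.5255 0.0309 0.1749] 0.0005
orangeTR [0.5198 0.0204 0.2498] 0.0028
saddle [0.5254 0.0959 0.1886] 0.0001
blueBL [0.5378 0.1677 0.1848] 0.0009
S tray [ 0.5377 -0.2579  0.008 ]
S tray [ 0.5828 -0.3453  0.008 ]
S tray [ 0.4709 -0.3854  0.008 ]
S tray [ 0.4339 -0.2947  0.008 ]
D tray [ 0.4358 -0.3007  0.008 ]
D tray [ 0.4772 -0.3908  0.008 ]
D tray [ 0.5693 -0.3508  0.008 ]
D tray [ 0.5336 -0.2503  0.008 ]
stem bot [ 0.46945287 -0.33612708  0.005     ] [ 0.47142012 -0.33600492  0.005     ]
hookend (array([ 0.5166949 , -0.31704539,  0.12652513]), [np.float64(0.0024693362976168577), np.float64(0.0024693362976168647)])
```

>>> apply_moves(
  steps=[
    [[0.3,-0.5,1,0,0,0.4],[0.3,-0.5,1,0,0,0.4],[0.3,-0.5,1,0,0,0.4],[0.3,-0.5,1,0,0,0.4],[0.4,-1,0,0,0,0.4],[0.4,-1,0,0,0,0.4],[0.4,-1,0,0,0,0.4],[0.4,-1,0,0,0,0.4],[0.4,-1,0,0,0,0.4],[0.4,-1,0,0,0,0.4],[0.4,-1,0,0,0,0.4],[0.4,-1,0,0,0,0.4],[0.4,-1,0,0,0,0.4],[0.4,-1,0,0,0,0.4],[0.4,-1,0,0,0,0.4],[0.4,-1,0,0,0,0.4],[0.4,-1,0,0,0,0.4],[0.4,-1,0,0,0,0.4],[0.4,-1,0,0,0,0.4],[0.4,-1,0,0,0,0.4]],
  ],
)

```text
clock: 1.77
ee_pos: [0.4338, 0.022, 0.351]
eef_rot: [[-0.939, -0.343, -0.0], [-0.343, 0.939, 0.0], [0.0, 0.0, -1.0]]
contact_force: [0.0, -0.0, 0.0]
width: 0.0853
finger_force: 0.0
```

>>> apply_moves(
  steps=[
    [[0.05,-1,0,0,0,0.1],[0.05,-1,0,0,0,0.1],[0.05,-1,0,0,0,0.1],[0.05,-1,0,0,0,0.1],[0.05,-1,0,0,0,0.1],[0.05,-1,0,0,0,0.1],[0.05,-1,0,0,0,0],[0.05,-1,0,0,0,0],[0.05,-1,0,0,0,0],[0.05,-1,0,0,0,0],[0,-0.5,0,0,0,0],[0,0,0,0,0,0],[0,0,0,0,0,0],[0,0,0,0,0,0]],
  ],
)

```text
clock: 2.93
ee_pos: [0.4487, -0.2905, 0.3514]
eef_rot: [[-0.921, -0.391, 0.0], [-0.391, 0.921, 0.001], [-0.0, 0.0, -1.0]]
contact_force: [0.6, 0.7, -0.2]
width: 0.0851
finger_force: 0.0
```

Run:
```python
from h import *
s=r.read_state();im=save('wrist','w1.png')
print(s['clock'],s['ee_pos'],s['eef_rot'].round(3),s['contact_force'])
np.savez('w1.npz',p=s['ee_pos'],R=s['eef_rot'])
```

```text
2.9333 [ 0.44872377 -0.2904592   0.35140533] [[-0.921 -0.391  0.   ]
 [-0.391  0.921  0.001]
 [-0.     0.    -1.   ]] [ 0.57880908  0.718977   -0.15330547]
```

View pics/w1.png

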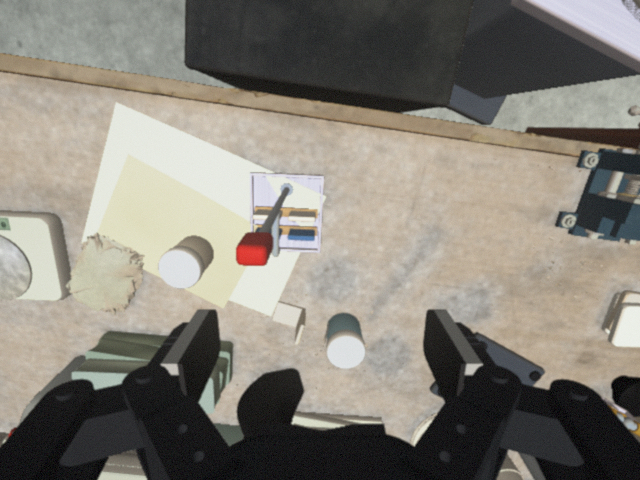

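The wrist view shows the red grip at (254,249), and the tray corners at about (251,173), (324,176), (321,251) and (252,248). The tray is nearly square with the tool.

Run:
```python
from h import *
z=np.load('w1.npz');st={'ee_pos':z['p'],'eef_rot':z['R']}
im=cv2.imread('pics/w1.png').astype(int);b,g,rr=im[...,0],im[...,1],im[...,2]
m=(rr>110)&(g<90)&(b<90)&(rr>2*g);m[:200]=0;m[290:]=0;m[:,:220]=0;m[:,300:]=0
y,x=np.nonzero(m);print(x.min(),x.max(),y.min(),y.max())
print(np.unique(rr[m]//10*10,return_counts=True))
mb=m&(rr>215);y,x=np.nonzero(mb);print('bright',x.min(),x.max(),y.min(),y.max(),x.mean(),y.mean())
q=cv2.minAreaRect(np.c_[x,y].astype(np.float32));print(q)
for u,v in cv2.boxPoints(q): print('top corner',plane('wrist',u,v,.27,st).round(4))
print('top c',plane('wrist',q[0][0],q[0][1],.27,st))
for u,v in [(251,173),(324,176),(321,251),(252,248)]: print(plane('wrist',u,v,.006,st).round(4))
print('stem bot',plane('wrist',287,188,.006,st))
print('hook end',plane('wrist',276,250,.127,st))
```

```text
237 266 243 264
(array([110, 120, 130, 140, 150, 160, 170, 180, 190, 200, 210, 220, 230]), array([ 18,  15,  21,  12,  13,  27,  14,  49,  47,  61, 128, 202,   1]))
bright 239 262 248 262 249.8840579710145 254.91666666666666
((250.09654235839844, 255.34140014648438), (23.16969108581543, 13.287277221679688), 4.763641834259033)
top corner [ 0.4786 -0.3384  0.27  ]
top corner [ 0.4693 -0.3408  0.27  ]
top corner [ 0.4645 -0.3261  0.27  ]
top corner [ 0.4738 -0.3236  0.27  ]
top c [ 0.47152087 -0.33223943  0.27      ]
[ 0.471  -0.3837  0.006 ]
[ 0.436  -0.2908  0.006 ]
[ 0.5375 -0.2522  0.006 ]
[ 0.5724 -0.3463  0.006 ]
stem bot [ 0.47096438 -0.33126157  0.006     ]
hook end [ 0.51557535 -0.3151321   0.127     ]
```

>>> apply_moves(
  steps=[
    [[0.25,-0.46,0,0,0,-0.17],[0.25,-0.46,0,0,0,-0.17],[0.24,-0.46,0,0,0,-0.16],[0,0,-0.6,0,0,0],[0,0,-0.6,0,0,0],[0,0,-0.6,0,0,0],[0,0,-0.6,0,0,0],[0,0,-0.5,0,0,0],[0,0,-0.4,0,0,0],[0,0,-0.3,0,0,0],[0,0,-0.2,0,0,0],[0,0,-0.08,0,0,0],[0,0,0,0,0,0],[0,0,0,0,0,0],[0,0,0,0,0,0]],
  ],
  fingers=60,
  newtons=40,
)

```text
clock: 4.23
ee_pos: [0.4711, -0.3328, 0.236]
eef_rot: [[-0.937, -0.35, 0.001], [-0.35, 0.937, -0.001], [-0.001, -0.001, -1.0]]
contact_force: [0.6, 0.2, 0.4]
width: 0.0513
finger_force: 0.0
```

Run:
```python
from h import *
st=r.read_state();save('wrist','w2.png');a=save('side','d2.png')
im=cv2.imread('pics/w2.png');b=a[255:330,300:400,::-1]
cv2.imwrite('pics/m2.png',np.hstack([im[150:450,200:500],cv2.resize(b,(400,300))]))
print(st['ee_pos'],st['width'],st['contact_force'])
```

```text
[ 0.47110571 -0.33281423  0.23596991] 0.05125004544438705 [0.61321091 0.21671171 0.41311585]
```

View pics/m2.png

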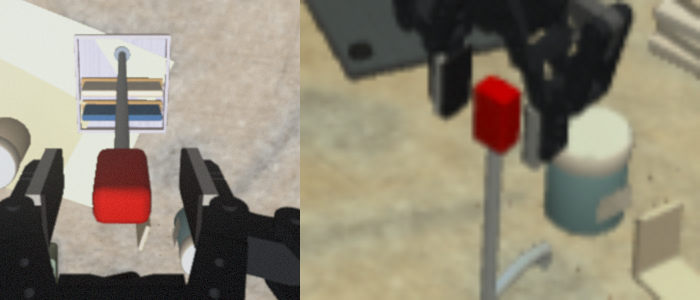

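The grip is centred between the pads. Now a numeric check of its fore-aft alignment.

Run:
```python
from h import *
st=dict(ee_pos=np.array([0.4711,-0.3328,0.236]),eef_rot=np.array([[-.937,-.35,.001],[-.35,.937,-.001],[-.001,-.001,-1]]))
for v in(336,355,371): 
    p=plane('wrist',321,v,.27,st); print(v,p.round(4),(st['eef_rot'].T@(p-st['ee_pos'])).round(4))
p=plane('wrist',322,202,.006,st);print('stem',(st['eef_rot'].T@(p-st['ee_pos'])).round(4))
```

```text
336 [ 0.4635 -0.3352  0.27  ] [ 0.008   0.0004 -0.034 ]
355 [ 0.4709 -0.3324  0.27  ] [ 0.      0.0004 -0.034 ]
371 [ 0.4774 -0.33    0.27  ] [-0.0069  0.0004 -0.034 ]
stem [0.0005 0.0014 0.23  ]
```

Well aligned. Close the fingers, then lift a little.

>>> apply_moves(
  steps=[
    [[0,0,0,0,0,0],[0,0,0,0,0,0],[0,0,0,0,0,0],[0,0,0,0,0,0],[0,0,0,0,0,0],[0,0,0,0,0,0],[0,0,0,0,0,0],[0,0,0,0,0,0]],
  ],
  fingers=0,
  newtons=60,
)

```text
clock: 5.0
ee_pos: [0.4708, -0.333, 0.2353]
eef_rot: [[-0.937, -0.349, 0.0], [-0.349, 0.937, -0.001], [-0.0, -0.001, -1.0]]
contact_force: [-1.9, -1.6, 4.2]
width: 0.0211
finger_force: 59.4
```

>>> apply_moves(
  steps=[
    [[0,0,0.1,0,0,0],[0,0,0.3,0,0,0],[0,0,0.5,0,0,0],[0,0,0.6,0,0,0],[0,0,0.6,0,0,0],[0,0,0.5,0,0,0],[0,0,0.3,0,0,0],[0,0,0.1,0,0,0],[0,0,0,0,0,0],[0,0,0,0,0,0],[0,0,0,0,0,0],[0,0,0,0,0,0]],
  ],
)

```text
clock: 6.0
ee_pos: [0.4707, -0.3326, 0.3235]
eef_rot: [[-0.937, -0.35, -0.002], [-0.35, 0.937, 0.001], [0.001, 0.002, -1.0]]
contact_force: [0.1, -0.7, -3.1]
width: 0.021
finger_force: 58.9
```

>>> apply_moves(
  steps=[
    [[-0.07,0.2,0,0,0,-0.28],[-0.07,0.5,0,0,0,-0.28],[-0.07,0.8,0,0,0,-0.28],[-0.07,0.85,0,0,0,-0.28],[-0.07,0.85,0,0,0,-0.28],[-0.07,0.85,0,0,0,-0.28],[-0.07,0.85,0,0,0,-0.28],[-0.07,0.85,0,0,0,-0.28],[-0.07,0.85,0,0,0,-0.28],[-0.07,0.85,0,0,0,-0.28],[-0.07,0.85,0,0,0,-0.28],[-0.07,0.85,0,0,0,-0.28],[-0.07,0.85,0,0,0,-0.28],[-0.07,0.85,0,0,0,-0.28],[-0.07,0.85,0,0,0,-0.28],[-0.07,0.85,0,0,0,-0.28],[-0.07,0.85,0,0,0,-0.28],[-0.07,0.8,0,0,0,-0.28],[-0.07,0.5,0,0,0,-0.28],[-0.07,0.3,0,0,0,-0.28]],
  ],
)

```text
clock: 7.67
ee_pos: [0.4282, 0.1191, 0.3242]
eef_rot: [[-0.991, 0.13, -0.001], [0.13, 0.991, 0.001], [0.001, 0.0, -1.0]]
contact_force: [0.6, 0.1, -2.4]
width: 0.0212
finger_force: 59.2
```

>>> apply_moves(
  steps=[
    [[0,0,0,0,0,0],[0,0,0,0,0,0],[0,0,0,0,0,0],[0,0,0,0,0,0],[0,0,0,0,0,0],[0,0,0,0,0,0]],
  ],
)

```text
clock: 8.17
ee_pos: [0.429, 0.1167, 0.3249]
eef_rot: [[-0.991, 0.132, 0.0], [0.132, 0.991, -0.0], [-0.0, -0.0, -1.0]]
contact_force: [0.5, -0.0, -3.3]
width: 0.0208
finger_force: 59.2
```

Run:
```python
from h import *
st=r.read_state();w=save('wrist','w3.png');s=save('scene','s3.png');a=save('side','d3.png')
print(st['clock'],st['ee_pos'],st['contact_force'],st['ft_torque'])
np.savez('w3.npz',p=st['ee_pos'],R=st['eef_rot'])
B=lambda im,u,v,w_,h:cv2.resize(im[v:v+h,u:u+w_],(400,300),interpolation=cv2.INTER_CUBIC)
m=np.vstack([np.hstack([B(s,200,160,133,100),B(a,240,155,133,100)]),np.hstack([B(w,0,0,640,480),B(w,200,180,320,240)])])
cv2.imwrite('pics/m3.png',m[:,:,::-1])
```

```text
8.1667 [0.42896    0.11670726 0.32485223] [ 0.5056034  -0.04457638 -3.26644252] [0.01001218 0.1162189  0.06709473]
```

View pics/m3.png

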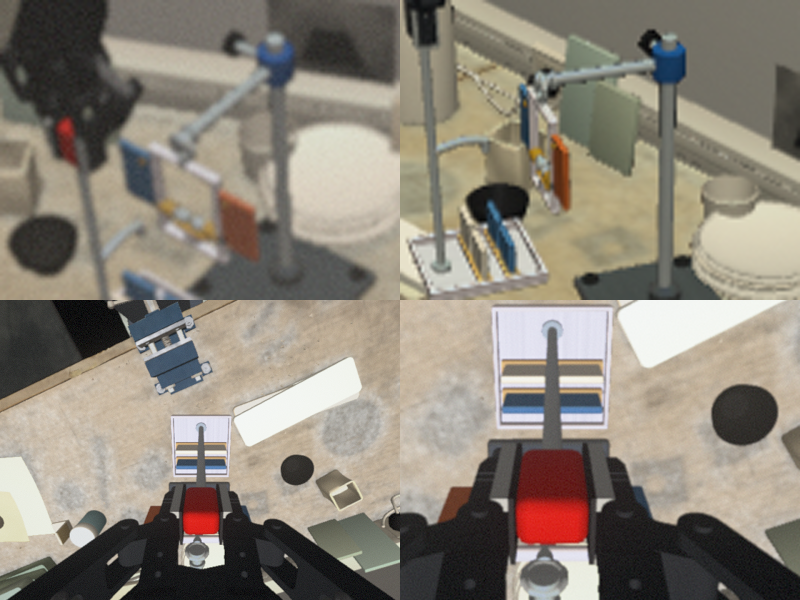

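The wrist view puts the arm tip ahead of the grip, just left of its centreline. The scene and side views show the hook's height close to the window's. I'll enlarge them once to compare the hook and frame directly.

Run:
```python
import cv2,numpy as np
s=cv2.imread('pics/s3.png');d=cv2.imread('pics/d3.png')
B=lambda im,u,v:cv2.resize(im[v:v+75,u:u+50],(400,600),interpolation=cv2.INTER_CUBIC)
cv2.imwrite('pics/m4.png',np.hstack([B(s,236,190),B(d,252,170)]))
```

```text
(no output)
```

View pics/m4.png

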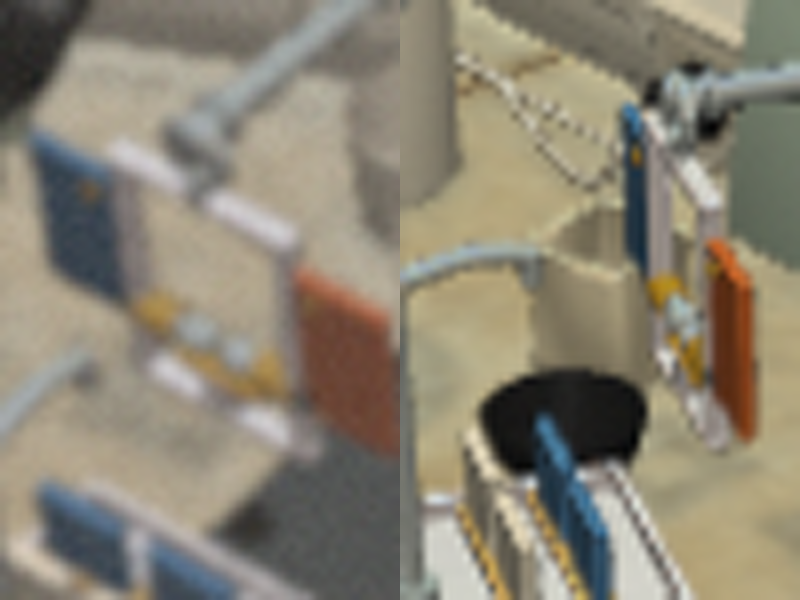

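The left panel shows the balls at about (195,328) and (238,350), the frame's top bar from (112,150) to (295,235), and the hook end at (85,358). The right panel shows the balls near (677,303) and (687,322), the top bar from (652,118) to (705,205), and the hook end at (532,258).

Run:
```python
from h import *
S=lambda u,v:ray('scene',236+u/8-.44,190+v/8-.44)
D=lambda u,v:ray('side',252+(u-400)/8-.44,170+v/8-.44)
z=np.load('w3.npz');st={'ee_pos':z['p'],'eef_rot':z['R']};R=z['R'];
P={}
for n,a,b in [('ballB',(195,328),(677,303)),('ballO',(238,350),(687,322)),('barL',(112,150),(652,118)),('barR',(295,235),(705,205)),
  ('hookend',(84,358),(532,258)),('blueTL',(35,135),(625,105)),('orBR',(395,455),(748,437)),('armtip',(180,135),(672,100)),('armright',(350,0),(780,82))]:
    p,e=tri(S(*a),D(*b));P[n]=p;print(n,p.round(4),'err',round(e[0],4))
ex=np.array([.991,-.132,0]);ey=np.array([.132,.991,0])
bm=(P['ballB']+P['ballO'])/2
# expected hook end (elbow outer) from tool: grip-> +.03+.022 in x
t=z['p'];h=t+.03*ex;h[2]=t[2]-.1003;print('hook top by tool',h, 'expected end',h+.021*ex-[0,0,.006])
for n,p in P.items(): q=p-h;print(n,'rel hook: x',round(q@ex,4),'y',round(q@ey,4),'z',round(q[2],4))
for zz in(.26,.268,.275):
  p=plane('wrist',316,400,zz,st);q=p-h;print('wrist armtip',p.round(4),round(q@ex,4),round(q@ey,4))
```

```text
ballB [0.5296 0.1083 0.1892] err 0.0002
ballO [0.525  0.0891 0.1926] err 0.0001
barL [0.535  0.1361 0.2471] err 0.0003
barR [0.5231 0.0628 0.252 ] err 0.0019
hookend [0.4792 0.1122 0.2177] err 0.0004
blueTL [0.5383 0.1682 0.2371] err 0.0002
orBR [0.5202 0.0301 0.1796] err 0.0003
armtip [0.5305 0.1062 0.2686] err 0.001
armright [0.5608 0.0672 0.2974] err 0.014
hook top by tool [0.45869    0.11274726 0.22455223] expected end [0.479501   0.10997526 0.21855223]
ballB rel hook: x 0.0709 y 0.005 z -0.0353
ballO rel hook: x 0.0688 y -0.0147 z -0.032
barL rel hook: x 0.0725 y 0.0332 z 0.0226
barR rel hook: x 0.0704 y -0.041 z 0.0274
hookend rel hook: x 0.0204 y 0.0022 z -0.0068
blueTL rel hook: x 0.0715 y 0.0655 z 0.0126
orBR rel hook: x 0.0718 y -0.0738 z -0.045
armtip rel hook: x 0.072 y 0.003 z 0.0441
armright rel hook: x 0.1072 y -0.0317 z 0.0729
wrist armtip [0.537  0.0996 0.26  ] 0.0794 -0.0027
wrist armtip [0.5299 0.1007 0.268 ] 0.0721 -0.0026
wrist armtip [0.5236 0.1016 0.275 ] 0.0658 -0.0025
```

Both views agree. The frame centre is about 72 mm ahead of the hook and 3.5 mm to its -y side, with the balls near z = 0.190. I'll raise 5 mm, centre, and ease in.

>>> apply_moves(
  steps=[
    [[0,-0.06,0.08,0,0,0],[-0.01,-0.06,0.08,0,0,0],[0.1,-0.013,0,0,0,0],[0.2,-0.027,0,0,0,0],[0.2,-0.027,0,0,0,0],[0.2,-0.027,0,0,0,0],[0.2,-0.027,0,0,0,0],[0.1,-0.013,0,0,0,0],[0,0,0,0,0,0],[0,0,0,0,0,0],[0,0,0,0,0,0]],
  ],
)

```text
clock: 9.23
ee_pos: [0.4585, 0.1097, 0.3297]
eef_rot: [[-0.991, 0.131, -0.0], [0.131, 0.991, 0.0], [0.0, -0.0, -1.0]]
contact_force: [0.6, -0.9, -2.8]
width: 0.0212
finger_force: 59.2
```

>>> apply_moves(
  steps=[
    [[0.1,-0.013,0,0,0,0],[0.14,-0.019,0,0,0,0],[0.14,-0.019,0,0,0,0],[0.14,-0.019,0,0,0,0],[0.14,-0.019,0,0,0,0],[0.14,-0.019,0,0,0,0],[0.14,-0.019,0,0,0,0],[0.14,-0.019,0,0,0,0],[0.14,-0.019,0,0,0,0],[0.1,-0.013,0,0,0,0],[0.06,-0.01,0,0,0,0],[0,0,0,0,0,0],[0,0,0,0,0,0],[0,0,0,0,0,0],[0,0,0,0,0,0],[0,0,0,0,0,0]],
  ],
)

```text
clock: 10.57
ee_pos: [0.4998, 0.1041, 0.3298]
eef_rot: [[-0.991, 0.131, 0.0], [0.131, 0.991, 0.0], [-0.0, 0.0, -1.0]]
contact_force: [-0.2, 0.3, -2.8]
width: 0.0211
finger_force: 59.2
```

Run:
```python
from h import *
st=r.read_state();w=save('wrist','w5.png');s=save('scene','s5.png');a=save('side','d5.png')
print(st['clock'],st['ee_pos'],st['contact_force'],st['ft_torque'])
B=lambda im,u,v:cv2.resize(im[v:v+75,u:u+50],(400,600),interpolation=cv2.INTER_CUBIC)
cv2.imwrite('pics/m5.png',np.hstack([B(s,236,190),B(a,252,160)])[:,:,::-1])
```

```text
10.5667 [0.4997944  0.10407469 0.32980828] [-0.16165062  0.31229888 -2.8494391 ] [ 0.05468294  0.10198477 -0.02896319]
```

View pics/m5.png

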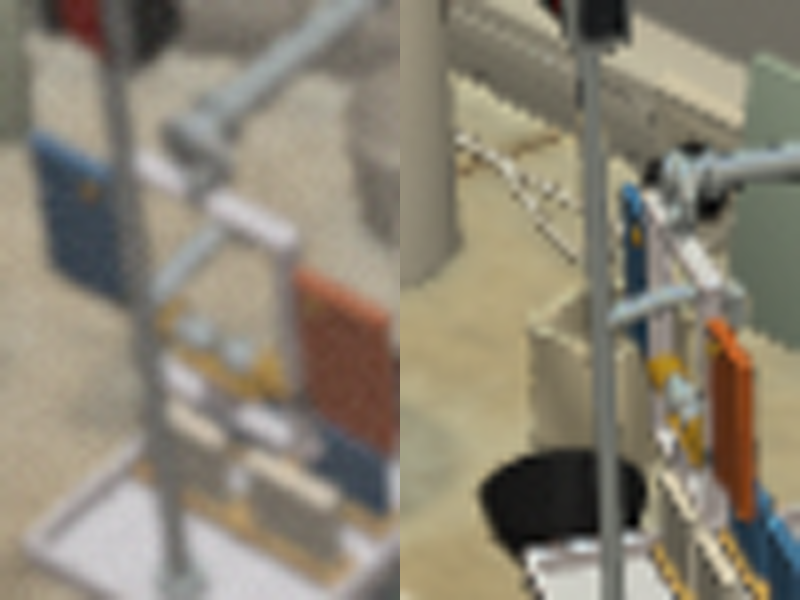

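The hook is through the window: in the right panel its end is at (740,300), past the frame, and it's well above the balls. Forces are nil. Next I'll lower it to just above the expected contact, then feel for it.

>>> apply_moves(
  steps=[
    [[0,0,-0.07,0,0,0],[0,0,-0.14,0,0,0],[0,0,-0.14,0,0,0],[0,0,-0.14,0,0,0],[0,0,-0.14,0,0,0],[0,0,-0.07,0,0,0],[0,0,-0.03,0,0,0],[0,0,0,0,0,0],[0,0,0,0,0,0],[0,0,0,0,0,0],[0,0,0,0,0,0]],
  ],
)

```text
clock: 11.63
ee_pos: [0.5, 0.1041, 0.3081]
eef_rot: [[-0.991, 0.131, 0.001], [0.131, 0.991, 0.0], [-0.001, 0.0, -1.0]]
contact_force: [-0.5, -0.3, -2.1]
width: 0.0209
finger_force: 59.2
```

>>> apply_moves(
  steps=[
    [[0,0,-0.025,0,0,0],[0,0,-0.025,0,0,0],[0,0,0,0,0,0],[0,0,0,0,0,0]],
  ],
)

```text
clock: 11.97
ee_pos: [0.4999, 0.104, 0.3062]
eef_rot: [[-0.991, 0.131, -0.0], [0.131, 0.991, -0.0], [0.0, -0.0, -1.0]]
contact_force: [0.5, 0.3, -2.8]
width: 0.0213
finger_force: 59.2
```

>>> apply_moves(
  steps=[
    [[0,0,-0.025,0,0,0],[0,0,-0.025,0,0,0],[0,0,0,0,0,0],[0,0,0,0,0,0]],
  ],
)

```text
clock: 12.3
ee_pos: [0.4999, 0.104, 0.3047]
eef_rot: [[-0.991, 0.131, -0.0], [0.131, 0.991, -0.0], [0.0, -0.0, -1.0]]
contact_force: [-0.5, 0.4, -4.2]
width: 0.021
finger_force: 59.2
```

>>> apply_moves(
  steps=[
    [[0,0,-0.025,0,0,0],[0,0,-0.025,0,0,0],[0,0,0,0,0,0],[0,0,0,0,0,0]],
  ],
)

```text
clock: 12.63
ee_pos: [0.4999, 0.104, 0.3032]
eef_rot: [[-0.991, 0.131, -0.0], [0.131, 0.991, -0.0], [0.0, -0.0, -1.0]]
contact_force: [-0.6, -0.0, -3.9]
width: 0.0212
finger_force: 59.2
```

>>> apply_moves(
  steps=[
    [[0,0,-0.025,0,0,0],[0,0,-0.025,0,0,0],[0,0,0,0,0,0],[0,0,0,0,0,0]],
  ],
)

```text
clock: 12.97
ee_pos: [0.4999, 0.104, 0.3017]
eef_rot: [[-0.991, 0.131, -0.0], [0.131, 0.991, -0.0], [0.0, -0.0, -1.0]]
contact_force: [-0.7, -0.3, -3.2]
width: 0.0212
finger_force: 59.2
```

>>> apply_moves(
  steps=[
    [[0,0,-0.025,0,0,0],[0,0,-0.025,0,0,0],[0,0,0,0,0,0],[0,0,0,0,0,0]],
  ],
)

```text
clock: 13.3
ee_pos: [0.4999, 0.104, 0.3002]
eef_rot: [[-0.991, 0.131, -0.0], [0.131, 0.991, -0.0], [0.0, -0.0, -1.0]]
contact_force: [-0.5, -0.0, -3.1]
width: 0.0215
finger_force: 59.2
```

>>> apply_moves(
  steps=[
    [[0,0,-0.025,0,0,0],[0,0,-0.025,0,0,0],[0,0,0,0,0,0],[0,0,0,0,0,0]],
  ],
)

```text
clock: 13.63
ee_pos: [0.4999, 0.104, 0.2987]
eef_rot: [[-0.991, 0.131, -0.0], [0.131, 0.991, 0.0], [0.0, -0.0, -1.0]]
contact_force: [0.7, -0.3, -3.1]
width: 0.0214
finger_force: 59.2
```

>>> apply_moves(
  steps=[
    [[0,0,-0.025,0,0,0],[0,0,-0.025,0,0,0],[0,0,0,0,0,0],[0,0,0,0,0,0]],
  ],
)

```text
clock: 13.97
ee_pos: [0.4999, 0.104, 0.2972]
eef_rot: [[-0.991, 0.131, -0.0], [0.131, 0.991, -0.0], [0.0, -0.0, -1.0]]
contact_force: [0.7, -0.5, -2.5]
width: 0.0213
finger_force: 59.2
```

>>> apply_moves(
  steps=[
    [[0,0,-0.02,0,0,0],[0,0,-0.02,0,0,0],[0,0,0,0,0,0],[0,0,0,0,0,0]],
  ],
)

```text
clock: 14.3
ee_pos: [0.4999, 0.104, 0.296]
eef_rot: [[-0.991, 0.131, -0.0], [0.131, 0.991, -0.0], [0.0, -0.0, -1.0]]
contact_force: [-0.3, 1.4, -2.7]
width: 0.0211
finger_force: 59.2
```

>>> apply_moves(
  steps=[
    [[0,0,-0.02,0,0,0],[0,0,-0.02,0,0,0],[0,0,0,0,0,0],[0,0,0,0,0,0]],
  ],
)

```text
clock: 14.63
ee_pos: [0.4999, 0.104, 0.2948]
eef_rot: [[-0.991, 0.131, -0.0], [0.131, 0.991, -0.0], [0.0, -0.0, -1.0]]
contact_force: [0.0, -0.9, -2.9]
width: 0.0211
finger_force: 59.2
```

>>> apply_moves(
  steps=[
    [[0,0,-0.02,0,0,0],[0,0,-0.02,0,0,0],[0,0,0,0,0,0],[0,0,0,0,0,0]],
  ],
)

```text
clock: 14.97
ee_pos: [0.4999, 0.1039, 0.2937]
eef_rot: [[-0.991, 0.131, 0.0], [0.131, 0.991, -0.0], [-0.0, -0.0, -1.0]]
contact_force: [0.5, -0.2, -2.1]
width: 0.0213
finger_force: 59.3
```

>>> apply_moves(
  steps=[
    [[0,0,-0.02,0,0,0],[0,0,-0.02,0,0,0],[0,0,0,0,0,0],[0,0,0,0,0,0]],
  ],
)

```text
clock: 15.3
ee_pos: [0.5, 0.1036, 0.2929]
eef_rot: [[-0.991, 0.132, 0.001], [0.132, 0.991, -0.001], [-0.001, -0.001, -1.0]]
contact_force: [0.2, -2.9, 0.1]
width: 0.0214
finger_force: 59.7
```

Contact, with the hook slightly toward the +y ball. I'll nudge toward -y.

>>> apply_moves(
  steps=[
    [[0,-0.04,0,0,0,0],[0,0,0,0,0,0],[0,0,0,0,0,0],[0,0,0,0,0,0]],
  ],
)

```text
clock: 15.63
ee_pos: [0.5, 0.1029, 0.2926]
eef_rot: [[-0.991, 0.131, 0.0], [0.131, 0.991, 0.0], [-0.0, 0.0, -1.0]]
contact_force: [0.8, -0.3, 0.3]
width: 0.0211
finger_force: 59.6
```

>>> apply_moves(
  steps=[
    [[0,0,-0.02,0,0,0],[0,0,0,0,0,0],[0,0,0,0,0,0],[0,0,0,0,0,0]],
  ],
)

```text
clock: 15.97
ee_pos: [0.5, 0.1029, 0.2923]
eef_rot: [[-0.991, 0.131, 0.001], [0.131, 0.991, 0.0], [-0.001, 0.0, -1.0]]
contact_force: [-0.5, -0.0, 3.4]
width: 0.0214
finger_force: 60.0
```

>>> apply_moves(
  steps=[
    [[0,0,-0.02,0,0,0],[0,0,0,0,0,0],[0,0,0,0,0,0]],
  ],
)

```text
clock: 16.22
ee_pos: [0.5, 0.103, 0.2918]
eef_rot: [[-0.991, 0.131, 0.001], [0.131, 0.991, 0.0], [-0.001, 0.0, -1.0]]
contact_force: [0.3, -0.3, 4.0]
width: 0.0213
finger_force: 60.3
```

>>> apply_moves(
  steps=[
    [[0,0,-0.02,0,0,0],[0,0,0,0,0,0],[0,0,0,0,0,0]],
  ],
)

```text
clock: 16.47
ee_pos: [0.4999, 0.1029, 0.2904]
eef_rot: [[-0.991, 0.131, -0.001], [0.131, 0.991, 0.0], [0.001, -0.0, -1.0]]
contact_force: [0.1, 0.4, 3.2]
width: 0.0214
finger_force: 60.0
```

>>> apply_moves(
  steps=[
    [[0,0,-0.02,0,0,0],[0,0,0,0,0,0],[0,0,0,0,0,0]],
  ],
)

```text
clock: 16.72
ee_pos: [0.4998, 0.1029, 0.2895]
eef_rot: [[-0.991, 0.131, -0.001], [0.131, 0.991, -0.0], [0.001, -0.0, -1.0]]
contact_force: [0.2, -0.6, 2.5]
width: 0.0217
finger_force: 59.8
```

>>> apply_moves(
  steps=[
    [[0,0,-0.02,0,0,0],[0,0,0,0,0,0],[0,0,0,0,0,0]],
  ],
)

```text
clock: 16.97
ee_pos: [0.4998, 0.1028, 0.289]
eef_rot: [[-0.991, 0.131, -0.001], [0.131, 0.991, -0.0], [0.001, -0.0, -1.0]]
contact_force: [-0.3, 0.3, 0.0]
width: 0.0211
finger_force: 59.6
```

>>> apply_moves(
  steps=[
    [[0,0,-0.02,0,0,0],[0,0,0,0,0,0],[0,0,0,0,0,0]],
  ],
)

```text
clock: 17.22
ee_pos: [0.4999, 0.1028, 0.2886]
eef_rot: [[-0.991, 0.131, -0.001], [0.131, 0.991, -0.0], [0.001, -0.0, -1.0]]
contact_force: [-1.2, 0.3, -0.0]
width: 0.0214
finger_force: 59.6
```

>>> apply_moves(
  steps=[
    [[0,0,-0.02,0,0,0],[0,0,0,0,0,0],[0,0,0,0,0,0]],
  ],
)

```text
clock: 17.47
ee_pos: [0.4999, 0.1028, 0.2881]
eef_rot: [[-0.991, 0.131, -0.0], [0.131, 0.991, -0.0], [0.0, -0.0, -1.0]]
contact_force: [-0.3, -0.1, -0.9]
width: 0.0214
finger_force: 59.6
```

>>> apply_moves(
  steps=[
    [[0,0,-0.02,0,0,0],[0,0,0,0,0,0],[0,0,0,0,0,0]],
  ],
)

```text
clock: 17.72
ee_pos: [0.4999, 0.1028, 0.2875]
eef_rot: [[-0.991, 0.131, -0.0], [0.131, 0.991, -0.0], [0.0, -0.0, -1.0]]
contact_force: [-0.6, 0.5, -0.2]
width: 0.0211
finger_force: 59.5
```

>>> apply_moves(
  steps=[
    [[0,0,-0.02,0,0,0],[0,0,0,0,0,0],[0,0,0,0,0,0]],
  ],
)

```text
clock: 17.97
ee_pos: [0.4999, 0.1028, 0.2868]
eef_rot: [[-0.991, 0.131, -0.0], [0.131, 0.991, -0.0], [0.0, -0.0, -1.0]]
contact_force: [-0.9, -0.4, -1.3]
width: 0.0215
finger_force: 59.5
```

>>> apply_moves(
  steps=[
    [[0,0,-0.02,0,0,0],[0,0,0,0,0,0],[0,0,0,0,0,0]],
  ],
)

```text
clock: 18.22
ee_pos: [0.4999, 0.1028, 0.2862]
eef_rot: [[-0.991, 0.131, -0.001], [0.131, 0.991, -0.0], [0.001, -0.0, -1.0]]
contact_force: [1.0, -0.4, -1.9]
width: 0.0212
finger_force: 59.4
```

>>> apply_moves(
  steps=[
    [[0,0,-0.02,0,0,0],[0,0,0,0,0,0],[0,0,0,0,0,0]],
  ],
)

```text
clock: 18.47
ee_pos: [0.4999, 0.1028, 0.2856]
eef_rot: [[-0.991, 0.131, -0.001], [0.131, 0.991, -0.0], [0.001, -0.0, -1.0]]
contact_force: [-0.1, -0.1, -2.4]
width: 0.0211
finger_force: 59.3
```

>>> apply_moves(
  steps=[
    [[0,0,-0.02,0,0,0],[0,0,0,0,0,0],[0,0,0,0,0,0]],
  ],
)

```text
clock: 18.72
ee_pos: [0.4999, 0.1028, 0.285]
eef_rot: [[-0.991, 0.131, -0.001], [0.131, 0.991, -0.0], [0.001, -0.0, -1.0]]
contact_force: [0.4, -0.4, -2.6]
width: 0.0209
finger_force: 59.2
```

>>> apply_moves(
  steps=[
    [[0,0,-0.02,0,0,0],[0,0,0,0,0,0],[0,0,0,0,0,0]],
  ],
)

```text
clock: 18.97
ee_pos: [0.4999, 0.1028, 0.2845]
eef_rot: [[-0.991, 0.131, -0.0], [0.131, 0.991, -0.0], [0.0, -0.0, -1.0]]
contact_force: [0.2, 0.2, -3.2]
width: 0.021
finger_force: 59.2
```

>>> apply_moves(
  steps=[
    [[0,0,-0.02,0,0,0],[0,0,0,0,0,0],[0,0,0,0,0,0]],
  ],
)

```text
clock: 19.22
ee_pos: [0.4999, 0.1028, 0.2838]
eef_rot: [[-0.991, 0.131, -0.0], [0.131, 0.991, -0.0], [0.0, -0.0, -1.0]]
contact_force: [0.7, 0.4, -4.4]
width: 0.0215
finger_force: 59.1
```

>>> apply_moves(
  steps=[
    [[0,0,-0.02,0,0,0],[0,0,0,0,0,0],[0,0,0,0,0,0]],
  ],
)

```text
clock: 19.47
ee_pos: [0.4999, 0.1028, 0.2832]
eef_rot: [[-0.991, 0.131, -0.001], [0.131, 0.991, -0.0], [0.0, -0.0, -1.0]]
contact_force: [0.4, -0.0, -3.8]
width: 0.0212
finger_force: 59.1
```

>>> apply_moves(
  steps=[
    [[0,0,-0.02,0,0,0],[0,0,0,0,0,0],[0,0,0,0,0,0]],
  ],
)

```text
clock: 19.72
ee_pos: [0.4999, 0.1028, 0.2826]
eef_rot: [[-0.991, 0.131, -0.001], [0.131, 0.991, -0.0], [0.001, -0.0, -1.0]]
contact_force: [-0.2, 0.4, -5.3]
width: 0.0212
finger_force: 59.0
```

>>> apply_moves(
  steps=[
    [[0,0,-0.02,0,0,0],[0,0,0,0,0,0],[0,0,0,0,0,0]],
  ],
)

```text
clock: 19.97
ee_pos: [0.4999, 0.1028, 0.282]
eef_rot: [[-0.991, 0.131, -0.0], [0.131, 0.991, -0.0], [0.0, -0.0, -1.0]]
contact_force: [-0.2, 0.2, -4.9]
width: 0.0211
finger_force: 58.9
```

>>> apply_moves(
  steps=[
    [[0,0,-0.02,0,0,0],[0,0,0,0,0,0],[0,0,0,0,0,0]],
  ],
)

```text
clock: 20.22
ee_pos: [0.4999, 0.1028, 0.2815]
eef_rot: [[-0.991, 0.131, -0.0], [0.131, 0.991, -0.0], [0.0, -0.0, -1.0]]
contact_force: [0.3, 0.9, -5.6]
width: 0.0213
finger_force: 58.9
```

>>> apply_moves(
  steps=[
    [[0,0,-0.02,0,0,0],[0,0,0,0,0,0],[0,0,0,0,0,0]],
  ],
)

```text
clock: 20.47
ee_pos: [0.4999, 0.1028, 0.281]
eef_rot: [[-0.991, 0.131, -0.0], [0.131, 0.991, -0.0], [0.0, -0.0, -1.0]]
contact_force: [1.0, 0.9, -5.5]
width: 0.0215
finger_force: 58.9
```

>>> apply_moves(
  steps=[
    [[0,0,-0.02,0,0,0],[0,0,0,0,0,0],[0,0,0,0,0,0]],
  ],
)

```text
clock: 20.72
ee_pos: [0.4999, 0.1028, 0.2804]
eef_rot: [[-0.991, 0.131, -0.0], [0.131, 0.991, -0.0], [0.0, -0.0, -1.0]]
contact_force: [-0.1, 0.4, -5.9]
width: 0.0212
finger_force: 58.9
```

>>> apply_moves(
  steps=[
    [[0,0,-0.02,0,0,0],[0,0,0,0,0,0],[0,0,0,0,0,0]],
  ],
)

```text
clock: 20.97
ee_pos: [0.5, 0.1028, 0.2802]
eef_rot: [[-0.991, 0.131, 0.001], [0.131, 0.991, 0.0], [-0.001, 0.0, -1.0]]
contact_force: [0.5, -0.3, -3.1]
width: 0.021
finger_force: 59.2
```

>>> apply_moves(
  steps=[
    [[0,0,-0.02,0,0,0],[0,0,0,0,0,0],[0,0,0,0,0,0]],
  ],
)

```text
clock: 21.22
ee_pos: [0.5, 0.1028, 0.2796]
eef_rot: [[-0.991, 0.131, 0.001], [0.131, 0.991, 0.0], [-0.001, 0.0, -1.0]]
contact_force: [0.1, -0.1, -2.3]
width: 0.0213
finger_force: 59.4
```

>>> apply_moves(
  steps=[
    [[0,0,-0.01,0,0,0],[0,0,0,0,0,0],[0,0,0,0,0,0],[0,0,0,0,0,0]],
  ],
)

```text
clock: 21.55
ee_pos: [0.5, 0.1028, 0.2793]
eef_rot: [[-0.991, 0.131, 0.001], [0.131, 0.991, 0.0], [-0.001, 0.0, -1.0]]
contact_force: [0.2, -0.2, -1.3]
width: 0.0212
finger_force: 59.5
```

>>> apply_moves(
  steps=[
    [[0,0,-0.01,0,0,0],[0,0,0,0,0,0],[0,0,0,0,0,0],[0,0,0,0,0,0]],
  ],
)

```text
clock: 21.88
ee_pos: [0.5, 0.1028, 0.279]
eef_rot: [[-0.991, 0.131, 0.001], [0.131, 0.991, 0.0], [-0.001, 0.0, -1.0]]
contact_force: [0.1, -0.2, 1.0]
width: 0.0214
finger_force: 59.8
```

>>> apply_moves(
  steps=[
    [[0,0,-0.01,0,0,0],[0,0,0,0,0,0],[0,0,0,0,0,0],[0,0,0,0,0,0]],
  ],
)

```text
clock: 22.22
ee_pos: [0.5001, 0.1028, 0.2788]
eef_rot: [[-0.991, 0.131, 0.001], [0.131, 0.991, 0.0], [-0.001, 0.0, -1.0]]
contact_force: [-0.8, -0.8, 4.3]
width: 0.021
finger_force: 60.1
```

>>> apply_moves(
  steps=[
    [[0,0,-0.01,0,0,0],[0,0,0,0,0,0],[0,0,0,0,0,0],[0,0,0,0,0,0]],
  ],
)

```text
clock: 22.55
ee_pos: [0.5001, 0.1028, 0.2788]
eef_rot: [[-0.991, 0.131, 0.001], [0.131, 0.991, 0.0], [-0.001, 0.0, -1.0]]
contact_force: [-0.1, 0.3, 5.5]
width: 0.0213
finger_force: 60.4
```

Hard stop felt. I'll back off the push, then look before letting go.

>>> apply_moves(
  steps=[
    [[0,0,0.01,0,0,0],[0,0,0.01,0,0,0],[0,0,0,0,0,0],[0,0,0,0,0,0]],
  ],
)

```text
clock: 22.88
ee_pos: [0.5, 0.1028, 0.2788]
eef_rot: [[-0.991, 0.131, 0.0], [0.131, 0.991, 0.0], [-0.0, 0.0, -1.0]]
contact_force: [1.3, 0.4, 4.6]
width: 0.0209
finger_force: 60.3
```

Run:
```python
from h import *
st=r.read_state();w=save('wrist','w6.png');s=save('scene','s6.png');a=save('side','d6.png')
print(st['clock'],st['ee_pos'],st['contact_force'],st['ft_torque'])
B=lambda im,u,v:cv2.resize(im[v:v+75,u:u+50],(400,600),interpolation=cv2.INTER_CUBIC)
cv2.imwrite('pics/m6.png',np.hstack([B(s,236,190),B(a,252,160)])[:,:,::-1])
```

```text
22.8833 [0.49997818 0.10283125 0.27881328] [1.27689568 0.388358   4.63697325] [-0.0676932  -0.20948246 -0.06741153]
```

View pics/m6.png

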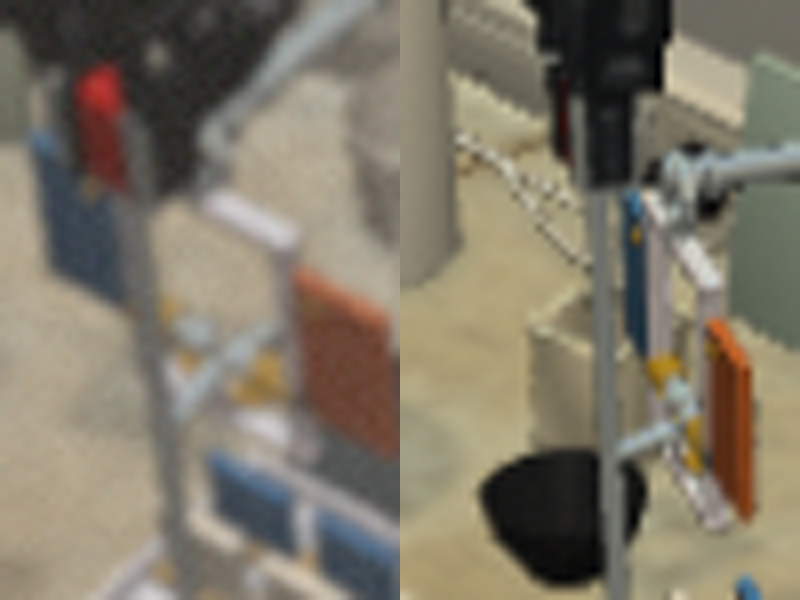

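The hook bar now lies beneath the balls: at (225,370) in the left panel and (655,435) in the right. Next I'll relax the remaining push.

>>> apply_moves(
  steps=[
    [[0,0,0.01,0,0,0],[0,0,0.01,0,0,0],[0,0,0,0,0,0],[0,0,0,0,0,0]],
  ],
)

```text
clock: 23.37
ee_pos: [0.4999, 0.1028, 0.2789]
eef_rot: [[-0.991, 0.131, -0.001], [0.131, 0.991, -0.0], [0.001, -0.0, -1.0]]
contact_force: [-0.2, -0.6, 2.5]
width: 0.021
finger_force: 60.0
```

>>> apply_moves(
  steps=[
    [[0,0,0.01,0,0,0],[0,0,0,0,0,0],[0,0,0,0,0,0],[0,0,0,0,0,0]],
  ],
)

```text
clock: 23.7
ee_pos: [0.4998, 0.1028, 0.2791]
eef_rot: [[-0.991, 0.131, -0.001], [0.131, 0.991, -0.0], [0.001, -0.0, -1.0]]
contact_force: [0.9, 0.3, 0.2]
width: 0.0211
finger_force: 59.7
```

>>> apply_moves(
  steps=[
    [[0,0,0,0,0,0],[0,0,0,0,0,0],[0,0,0,0,0,0],[0,0,0,0,0,0]],
  ],
  newtons=20,
)

```text
clock: 24.03
ee_pos: [0.4998, 0.1028, 0.2792]
eef_rot: [[-0.991, 0.131, -0.001], [0.131, 0.991, -0.0], [0.001, -0.0, -1.0]]
contact_force: [0.3, 0.8, -0.4]
width: 0.0212
finger_force: 59.6
```

>>> apply_moves(
  steps=[
    [[0,0,0,0,0,0],[0,0,0,0,0,0],[0,0,0,0,0,0],[0,0,0,0,0,0],[0,0,0,0,0,0],[0,0,0,0,0,0]],
  ],
  fingers=30,
)

```text
clock: 24.53
ee_pos: [0.4999, 0.1028, 0.2796]
eef_rot: [[-0.991, 0.131, 0.0], [0.131, 0.991, -0.0], [-0.0, -0.0, -1.0]]
contact_force: [-0.1, -0.3, 0.3]
width: 0.0256
finger_force: 0.0
```

>>> apply_moves(
  steps=[
    [[0,0,0,0,0,0],[0,0,0,0,0,0],[0,0,0,0,0,0],[0,0,0,0,0,0],[0,0,0,0,0,0],[0,0,0,0,0,0]],
  ],
  fingers=55,
)

```text
clock: 25.03
ee_pos: [0.4999, 0.1028, 0.2796]
eef_rot: [[-0.991, 0.131, -0.0], [0.131, 0.991, -0.0], [0.0, -0.0, -1.0]]
contact_force: [-0.4, -0.4, -0.1]
width: 0.0467
finger_force: 0.0
```

Run:
```python
from h import *
st=r.read_state();w=save('wrist','w7.png');s=save('scene','s7.png');a=save('side','d7.png')
print(st['clock'],st['ee_pos'],st['contact_force'],st['width'],st['finger_force'])
cv2.imwrite('pics/m7.png',np.hstack([w[150:450,200:500],cv2.resize(a[150:275,240:406],(400,300),interpolation=cv2.INTER_CUBIC)])[:,:,::-1])
```

```text
25.0333 [0.49993513 0.10281462 0.27957903] [-0.44083375 -0.44425757 -0.13407568] 0.046694079885035766 0.0
```

View pics/m7.png

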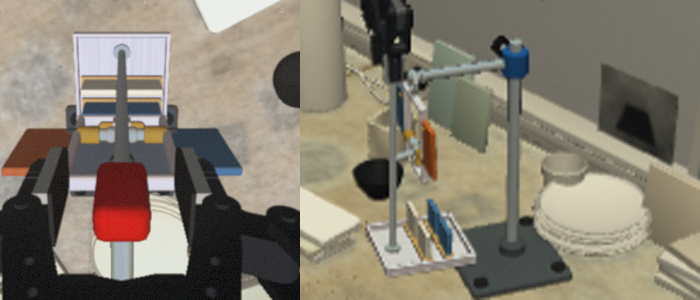

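Released: the carrier hangs free, with the grip centred between the open fingers. Next I'll go straight up, back away, and let it settle.

>>> apply_moves(
  steps=[
    [[0,0,0.1,0,0,0],[0,0,0.2,0,0,0],[0,0,0.3,0,0,0],[0,0,0.3,0,0,0],[0,0,0.4,0,0,0],[0,0,0.5,0,0,0],[0,0,0.5,0,0,0],[0,0,0.5,0,0,0],[0,0,0.5,0,0,0],[-0.4,0,0.3,0,0,0],[-0.6,0,0,0,0,0],[-0.6,0,0,0,0,0],[-0.6,0,0,0,0,0],[-0.4,0,0,0,0,0],[0,0,0,0,0,0],[0,0,0,0,0,0],[0,0,0,0,0,0],[0,0,0,0,0,0]],
  ],
)

```text
clock: 26.68
ee_pos: [0.4223, 0.1028, 0.3873]
eef_rot: [[-0.991, 0.131, -0.001], [0.131, 0.991, -0.0], [0.001, -0.0, -1.0]]
contact_force: [-0.9, 0.4, -0.3]
width: 0.047
finger_force: 0.0
```

```bash
cat > chk.py <<'E'
from h import *
import time
def redc(im,box):
    x0,y0,x1,y1=box;s=im[y0:y1,x0:x1].astype(int);m=(s[...,0]>110)&(s[...,1]<60)&(s[...,2]<60)
    y,x=np.nonzero(m);return (x.mean()+x0,y.mean()+y0,len(x)) if len(x) else None
st=r.read_state();print(st['clock'],st['ee_pos'],st['contact_force'])
P=[]
for i in range(16):
    P.append(redc(r.read_camera('side'),(240,140,330,215))[:2])
P=np.array(P);print('side grip',P.round(2).tolist())
s=r.read_camera('scene');a=r.read_camera('side')
g=redc(s,(225,160,300,230));d=redc(a,(240,140,330,215))
print(g,d,tri(ray('scene',*g[:2]),ray('side',*d[:2])))
# stem bottom straight below? bystander disturbance: diff with first side/scene images
for n,im,f in(('scene',s,'s1'),('side',a,'d1')):
    o=cv2.imread(f'pics/{f}.png')[:,:,::-1];df=cv2.GaussianBlur(cv2.absdiff(o,im).max(2),(5,5),0)>40
    k,l,stt,c=cv2.connectedComponentsWithStats(df.astype(np.uint8))
    print(n,[tuple(t[:4]) for t in stt[1:].tolist() if t[4]>15])
cv2.imwrite('pics/s8.png',s[:,:,::-1]);cv2.imwrite('pics/d8.png',a[:,:,::-1])
E
python3 chk.py
```

```text
26.6833 [0.42232635 0.10279898 0.38731177] [-0.93975677  0.37374646 -0.28553542]
side grip [[279.27, 176.03], [279.49, 176.32], [279.56, 176.36], [279.37, 175.93], [279.58, 176.34], [279.58, 176.39], [279.43, 176.0], [279.23, 175.51], [279.23, 175.51], [279.23, 175.51], [279.23, 175.51], [279.39, 175.93], [279.58, 176.39], [279.58, 176.34], [279.37, 175.93], [279.56, 176.36]]
(np.float64(252.43333333333334), np.float64(200.7), 30) (np.float64(279.1066666666667), np.float64(175.44), 75) (array([0.51681954, 0.11137426, 0.29130912]), [np.float64(0.003896914791647457), np.float64(0.003896914791647515)])
scene [(0, 0, 226, 341), (214, 6, 28, 64), (179, 50, 33, 11), (174, 54, 42, 44), (200, 101, 8, 10), (195, 111, 54, 89), (0, 147, 10, 19), (161, 162, 19, 16), (155, 182, 16, 27), (247, 196, 12, 23), (106, 212, 49, 83), (0, 231, 5, 6), (255, 234, 4, 9), (245, 247, 50, 40), (390, 291, 40, 73), (0, 299, 3, 9), (84, 343, 7, 6), (11, 351, 8, 4), (0, 356, 60, 82), (388, 357, 17, 10), (67, 362, 58, 82), (14, 370, 67, 84), (167, 390, 42, 90), (79, 430, 4, 16), (152, 431, 31, 49), (19, 443, 124, 37), (176, 467, 12, 13)]
side [(15, 0, 250, 158), (235, 0, 21, 6), (63, 47, 29, 20), (111, 91, 17, 4), (126, 90, 19, 9), (117, 124, 22, 34), (275, 167, 8, 20), (52, 202, 6, 10), (281, 212, 7, 4), (58, 217, 41, 38), (277, 217, 3, 26), (268, 233, 46, 30), (82, 265, 56, 71), (338, 273, 45, 114), (0, 320, 13, 8), (324, 360, 17, 14)]
```

>>> apply_moves(
  steps=[
    [[-0.3,0,0.3,0,0,0],[-0.3,0,0.3,0,0,0],[0,0,0,0,0,0],[0,0,0,0,0,0],[0,0,0,0,0,0],[0,0,0,0,0,0],[0,0,0,0,0,0],[0,0,0,0,0,0],[0,0,0,0,0,0],[0,0,0,0,0,0],[0,0,0,0,0,0],[0,0,0,0,0,0],[0,0,0,0,0,0],[0,0,0,0,0,0],[0,0,0,0,0,0],[0,0,0,0,0,0],[0,0,0,0,0,0],[0,0,0,0,0,0],[0,0,0,0,0,0],[0,0,0,0,0,0]],
  ],
)

```text
clock: 29.25
ee_pos: [0.4039, 0.1028, 0.4056]
eef_rot: [[-0.991, 0.131, -0.0], [0.131, 0.991, -0.0], [0.0, -0.0, -1.0]]
contact_force: [0.1, 0.5, -0.5]
width: 0.047
finger_force: 0.0
```

>>> apply_moves(
  steps=[
    [[0,0,0,0,0,0],[0,0,0,0,0,0],[0,0,0,0,0,0],[0,0,0,0,0,0],[0,0,0,0,0,0],[0,0,0,0,0,0],[0,0,0,0,0,0],[0,0,0,0,0,0],[0,0,0,0,0,0],[0,0,0,0,0,0],[0,0,0,0,0,0],[0,0,0,0,0,0],[0,0,0,0,0,0],[0,0,0,0,0,0],[0,0,0,0,0,0],[0,0,0,0,0,0],[0,0,0,0,0,0],[0,0,0,0,0,0],[0,0,0,0,0,0],[0,0,0,0,0,0]],
  ],
)

```text
clock: 30.92
ee_pos: [0.4039, 0.1028, 0.4056]
eef_rot: [[-0.991, 0.131, -0.0], [0.131, 0.991, -0.0], [0.0, -0.0, -1.0]]
contact_force: [-0.4, -0.5, 0.4]
width: 0.0469
finger_force: 0.0
```

>>> apply_moves(
  steps=[
    [[0,0,0,0,0,0],[0,0,0,0,0,0],[0,0,0,0,0,0],[0,0,0,0,0,0],[0,0,0,0,0,0],[0,0,0,0,0,0],[0,0,0,0,0,0],[0,0,0,0,0,0],[0,0,0,0,0,0],[0,0,0,0,0,0],[0,0,0,0,0,0],[0,0,0,0,0,0],[0,0,0,0,0,0],[0,0,0,0,0,0],[0,0,0,0,0,0],[0,0,0,0,0,0],[0,0,0,0,0,0],[0,0,0,0,0,0],[0,0,0,0,0,0],[0,0,0,0,0,0]],
  ],
)

```text
clock: 32.58
ee_pos: [0.4039, 0.1028, 0.4056]
eef_rot: [[-0.991, 0.131, 0.0], [0.131, 0.991, -0.0], [-0.0, -0.0, -1.0]]
contact_force: [-0.5, 0.2, -0.3]
width: 0.0464
finger_force: 0.0
```

>>> apply_moves(
  steps=[
    [[0,0,0,0,0,0],[0,0,0,0,0,0],[0,0,0,0,0,0],[0,0,0,0,0,0],[0,0,0,0,0,0],[0,0,0,0,0,0],[0,0,0,0,0,0],[0,0,0,0,0,0],[0,0,0,0,0,0],[0,0,0,0,0,0],[0,0,0,0,0,0],[0,0,0,0,0,0],[0,0,0,0,0,0],[0,0,0,0,0,0],[0,0,0,0,0,0],[0,0,0,0,0,0],[0,0,0,0,0,0],[0,0,0,0,0,0],[0,0,0,0,0,0],[0,0,0,0,0,0]],
  ],
)

```text
clock: 34.25
ee_pos: [0.4039, 0.1028, 0.4056]
eef_rot: [[-0.991, 0.131, -0.0], [0.131, 0.991, 0.0], [0.0, 0.0, -1.0]]
contact_force: [-0.8, 0.2, 0.2]
width: 0.0468
finger_force: 0.0
```

```bash
python3 chk.py
```

```text
34.25 [0.4039309  0.10283154 0.40556237] [-0.76080753  0.17165757  0.24298227]
side grip [[279.58, 176.34], [279.58, 176.34], [279.58, 176.34], [279.58, 176.34], [279.58, 176.34], [279.58, 176.34], [279.39, 175.85], [279.58, 176.34], [279.39, 175.85], [279.58, 176.34], [279.77, 176.83], [279.77, 176.83], [279.77, 176.83], [279.58, 176.34], [279.58, 176.34], [279.58, 176.34]]
(np.float64(252.33333333333334), np.float64(200.56666666666666), 30) (np.float64(279.57894736842104), np.float64(176.3421052631579), 76) (array([0.51969715, 0.11426036, 0.28744758]), [np.float64(0.004578471419112271), np.float64(0.004578471419112435)])
scene [(0, 0, 234, 341), (191, 97, 9, 10), (187, 107, 55, 91), (200, 109, 12, 4), (0, 147, 10, 19), (154, 161, 19, 16), (152, 180, 13, 20), (247, 196, 12, 22), (104, 205, 47, 87), (0, 231, 5, 6), (105, 231, 16, 20), (255, 234, 4, 9), (245, 247, 50, 40), (390, 291, 40, 73), (81, 342, 10, 9), (0, 350, 67, 94), (388, 357, 17, 10), (10, 363, 115, 100), (56, 368, 8, 3), (167, 390, 42, 90), (152, 431, 31, 49), (79, 434, 3, 12), (28, 447, 116, 33), (82, 453, 11, 9), (176, 467, 12, 13)]
side [(171, 0, 82, 92), (79, 14, 107, 69), (185, 28, 9, 7), (164, 43, 9, 8), (180, 45, 17, 22), (64, 54, 10, 10), (91, 61, 20, 35), (158, 66, 16, 11), (41, 70, 12, 6), (16, 82, 64, 32), (120, 83, 23, 31), (109, 90, 23, 6), (18, 95, 61, 63), (79, 96, 31, 28), (225, 100, 21, 46), (117, 124, 22, 34), (275, 167, 8, 20), (280, 212, 8, 4), (58, 217, 41, 38), (277, 217, 3, 14), (268, 232, 45, 31), (82, 265, 56, 71), (338, 273, 45, 114), (0, 320, 13, 8), (324, 360, 17, 14)]
```

The swing is down to one flickering pixel. I'll let it settle a little more and hand in.

>>> apply_moves(
  steps=[
    [[0,0,0,0,0,0],[0,0,0,0,0,0],[0,0,0,0,0,0],[0,0,0,0,0,0],[0,0,0,0,0,0],[0,0,0,0,0,0],[0,0,0,0,0,0],[0,0,0,0,0,0],[0,0,0,0,0,0],[0,0,0,0,0,0],[0,0,0,0,0,0],[0,0,0,0,0,0],[0,0,0,0,0,0],[0,0,0,0,0,0],[0,0,0,0,0,0],[0,0,0,0,0,0],[0,0,0,0,0,0],[0,0,0,0,0,0],[0,0,0,0,0,0],[0,0,0,0,0,0]],
  ],
)

```text
clock: 36.82
ee_pos: [0.4039, 0.1028, 0.4056]
eef_rot: [[-0.991, 0.131, 0.0], [0.131, 0.991, 0.0], [-0.0, 0.0, -1.0]]
contact_force: [-0.4, -0.6, 0.9]
width: 0.0471
finger_force: 0.0
```

>>> apply_moves(
  steps=[
    [[0,0,0,0,0,0],[0,0,0,0,0,0],[0,0,0,0,0,0],[0,0,0,0,0,0],[0,0,0,0,0,0],[0,0,0,0,0,0],[0,0,0,0,0,0],[0,0,0,0,0,0],[0,0,0,0,0,0],[0,0,0,0,0,0],[0,0,0,0,0,0],[0,0,0,0,0,0],[0,0,0,0,0,0],[0,0,0,0,0,0],[0,0,0,0,0,0],[0,0,0,0,0,0],[0,0,0,0,0,0],[0,0,0,0,0,0],[0,0,0,0,0,0],[0,0,0,0,0,0]],
  ],
)

```text
clock: 38.48
ee_pos: [0.4039, 0.1028, 0.4056]
eef_rot: [[-0.991, 0.131, -0.0], [0.131, 0.991, -0.0], [0.0, -0.0, -1.0]]
contact_force: [0.4, 0.7, 0.2]
width: 0.0468
finger_force: 0.0
```

>>> apply_moves(
  steps=[
    [[0,0,0,0,0,0],[0,0,0,0,0,0],[0,0,0,0,0,0],[0,0,0,0,0,0],[0,0,0,0,0,0],[0,0,0,0,0,0],[0,0,0,0,0,0],[0,0,0,0,0,0],[0,0,0,0,0,0],[0,0,0,0,0,0],[0,0,0,0,0,0],[0,0,0,0,0,0],[0,0,0,0,0,0],[0,0,0,0,0,0],[0,0,0,0,0,0],[0,0,0,0,0,0],[0,0,0,0,0,0],[0,0,0,0,0,0],[0,0,0,0,0,0],[0,0,0,0,0,0]],
  ],
)

```text
clock: 40.15
ee_pos: [0.4039, 0.1028, 0.4056]
eef_rot: [[-0.991, 0.131, 0.0], [0.131, 0.991, -0.0], [-0.0, -0.0, -1.0]]
contact_force: [0.3, -0.8, -0.1]
width: 0.047
finger_force: 0.0
```

>>> apply_moves(
  steps=[
    [[0,0,0,0,0,0],[0,0,0,0,0,0],[0,0,0,0,0,0],[0,0,0,0,0,0],[0,0,0,0,0,0],[0,0,0,0,0,0],[0,0,0,0,0,0],[0,0,0,0,0,0],[0,0,0,0,0,0],[0,0,0,0,0,0],[0,0,0,0,0,0],[0,0,0,0,0,0],[0,0,0,0,0,0],[0,0,0,0,0,0],[0,0,0,0,0,0],[0,0,0,0,0,0],[0,0,0,0,0,0],[0,0,0,0,0,0],[0,0,0,0,0,0],[0,0,0,0,0,0]],
  ],
)

```text
clock: 41.82
ee_pos: [0.4039, 0.1028, 0.4056]
eef_rot: [[-0.991, 0.131, -0.0], [0.131, 0.991, -0.0], [-0.0, -0.0, -1.0]]
contact_force: [-0.1, 0.4, -0.6]
width: 0.0472
finger_force: 0.0
```

```bash
python3 chk.py | head -2; python3 -c "
from workcell import r
print(r.sign_off())"
```

```text
41.8167 [0.40392477 0.10282091 0.40557938] [-0.12485327  0.42520407 -0.59755506]
side grip [[279.77, 176.83], [279.58, 176.34], [279.58, 176.34], [279.58, 176.34], [279.58, 176.34], [279.58, 176.34], [279.58, 176.34], [279.58, 176.34], [279.58, 176.34], [279.58, 176.34], [279.77, 176.83], [279.58, 176.34], [279.58, 176.34], [279.58, 176.34], [279.58, 176.34], [279.58, 176.34]]
the job is handed in; nothing more can be done
None
```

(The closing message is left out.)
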